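# Mix the craft paints on the touch mixer

## Task

Get the paints ready: first lift the rubber stamp off the paint mixer's cover and stand it in the dark wooden stamp tray, then take the cover off and stand it right way up on the round cork mat. Going from light to dark (white, yellow, red, blue, whichever of them are on the green mat), take each paint bottle, press it upright and centred on the mixer's rubber pad until the pad is fully down, keep it there for about a second, and stand it upright in the white tray. When all are done put the cover squarely back on the mixer; leave the stamp in its tray, tip neither stamp nor cover over, and leave all the other things on the table where they are.

Things in the scene. Friction and masses are not known exactly. Their poses are not given: they have to be found in the camera images.
- mixer: paint mixer, a crimson box 140 (x) x 115 (y) x 66 mm high, fixed to the table; origin at the centre of its underside, z up. On its top, on the same axis, is a black collar 72 mm across and 9 mm high, and inside it the rubber pad
- pad_top (a point): centre of the upper face of the mixer's round black rubber pad, 58 mm across, 90 mm above the table when not pressed (3 mm above the collar when fully pressed); hidden under the cover at the start
- pad (a joint): how far the sprung pad is pressed down: 0 at rest, 0.012 m fully down, which takes about 10 N
- cover: loose cream hat-shaped dust cover of the mixer: hollow skirt 92 mm across outside (84 inside), 40 mm high with its roof, and on it a solid round crown 50 mm across from 40 to 72 mm above the underside, to grip; origin at the centre of its underside, z up. Its skirt goes round the collar with 6 mm play on each side and rests on the mixer's top, 66 mm above the table. 90 g
- cover_top (a point): centre of the flat top of the cover's crown, 72 mm above the cover's origin
- stamp: rubber stamp: wooden block 58 (x) x 50 (y) x 22 mm with a red sole and an upright dark wooden handle 28 mm across reaching from 22 to 75 mm above its underside; origin at the centre of its underside, z up. At the start it stands on the cover's crown. 120 g
- stamp_tray: shallow dark wooden tray fixed to the table, 120 x 120 mm, walls 6 mm thick and 14 mm high, floor 6 mm thick; origin at the centre of its underside
- cork: round cork mat fixed to the table, 116 mm across, 5 mm thick; origin at the centre of its underside
- crate: open white plastic tray fixed to the table, 140 (x) x 270 (y) mm, walls 5 mm thick and 20 mm high, floor 5 mm thick; origin at the centre of its underside, its y along the long side
- mat: dark green cutting mat fixed to the table, 270 x 270 x 3 mm, where the paint bottles stand at the start; origin at the centre of its underside
- paint_white: white paint bottle, all white with a narrow label band; body 54 mm across and 50 mm high, and on it a cap 30 mm across from 50 to 84 mm above the underside, to grip; origin at the centre of its underside, z up; about 140 g. It may be absent
- paint_yellow: yellow paint bottle, all yellow with a narrow label band; body 54 mm across and 50 mm high, and on it a cap 30 mm across from 50 to 84 mm above the underside, to grip; origin at the centre of its underside, z up; about 140 g. It may be absent
- paint_red: red paint bottle, all red with a narrow label band; body 54 mm across and 50 mm high, and on it a cap 30 mm across from 50 to 84 mm above the underside, to grip; origin at the centre of its underside, z up; about 140 g. It may be absent
- paint_blue: blue paint bottle, all blue with a narrow label band; body 54 mm across and 50 mm high, and on it a cap 30 mm across from 50 to 84 mm above the underside, to grip; origin at the centre of its underside, z up; about 140 g. It may be absent
- tape_pink: bystander: roll of pink tape lying flat, 52 mm across, 20 mm high, between the mixer and the crate; origin at its underside
- tape_teal: bystander: roll of teal tape lying flat, 60 mm across, 22 mm high; origin at its underside
- ink_pad: bystander: closed black ink pad, 90 x 60 x 18 mm; origin at its underside
- glue: bystander: white glue bottle with orange cap, 42 mm across, 130 mm high; origin at its underside
- pen_cup: bystander: dark steel cup of pens, 68 mm across, 90 mm high, the pens reaching 150 mm; origin at its underside
- marker: bystander: blue and white marker pen, 130 x 14 x 14 mm; origin at its underside
- brush: bystander: brush lying on the table; origin at its underside

How it is judged (in metres and radians):
On the way, in this order (a step that is already met when the one before it is completed fails the run):
1. the rubber stamp stands in the stamp tray, let go, with the cover still on the mixer (x of stamp in the frame of stamp_tray between -0.045 and 0.045 m and y of stamp in the frame of stamp_tray between -0.045 and 0.045 m and z of stamp in the frame of stamp_tray below 0.014 m and angle between stamp's own z axis and vertical below 0.12 rad and linear speed of stamp below 0.03 m/s and z of cover in the frame of mixer below 0.071 m and horizontal distance between cover and mixer below 0.012 m and angle between cover's own z axis and vertical below 0.08 rad and contact force between stamp and the fingers below 0.05 N), for 0.2 s.
2. the cover stands on the cork mat, right way up, let go (horizontal distance between cover and cork below 0.045 m and z of cover in the frame of cork below 0.01 m and angle between cover's own z axis and vertical below 0.12 rad and linear speed of cover below 0.03 m/s and contact force between cover and the fingers below 0.05 N), for 0.2 s.
3. the white paint, held upright on the mixer pad, presses it fully down (over 10 of 12 mm, so its underside is under 80 mm above the mixer's) for half a second (z of paint_white in the frame of mixer below 0.08 m and horizontal distance between paint_white and mixer below 0.012 m and angle between paint_white's own z axis and vertical below 0.15 rad and contact force between paint_white and mixer above 3 N), for 0.5 s.
4. the yellow paint, held upright on the mixer pad, presses it fully down (over 10 of 12 mm, so its underside is under 80 mm above the mixer's) for half a second (z of paint_yellow in the frame of mixer below 0.08 m and horizontal distance between paint_yellow and mixer below 0.012 m and angle between paint_yellow's own z axis and vertical below 0.15 rad and contact force between paint_yellow and mixer above 3 N), for 0.5 s.
5. the red paint, held upright on the mixer pad, presses it fully down (over 10 of 12 mm, so its underside is under 80 mm above the mixer's) for half a second (z of paint_red in the frame of mixer below 0.08 m and horizontal distance between paint_red and mixer below 0.012 m and angle between paint_red's own z axis and vertical below 0.15 rad and contact force between paint_red and mixer above 3 N), for 0.5 s.
6. the blue paint, held upright on the mixer pad, presses it fully down (over 10 of 12 mm, so its underside is under 80 mm above the mixer's) for half a second (z of paint_blue in the frame of mixer below 0.08 m and horizontal distance between paint_blue and mixer below 0.012 m and angle between paint_blue's own z axis and vertical below 0.15 rad and contact force between paint_blue and mixer above 3 N), for 0.5 s.
At the end, for the whole second after the job is handed in: Cover back on the mixer, level, seated, within 12 mm of its axis; stamp upright on the stamp tray's floor, centre within 45 mm of the tray's along each side; every paint present upright on the floor of the white tray, inside its walls; all released and at rest (z of cover in the frame of mixer below 0.071 m and horizontal distance between cover and mixer below 0.012 m and angle between cover's own z axis and vertical below 0.08 rad and linear speed of each of cover, paint_white, paint_yellow, paint_red, paint_blue below 0.02 m/s and x of stamp in the frame of stamp_tray between -0.045 and 0.045 m and y of stamp in the frame of stamp_tray between -0.045 and 0.045 m and z of stamp in the frame of stamp_tray below 0.014 m and angle between each of stamp, paint_white, paint_yellow, paint_red, paint_blue's own z axis and vertical below 0.12 rad and linear speed of stamp below 0.03 m/s and x of paint_white in the frame of crate between -0.06 and 0.06 m and y of paint_white in the frame of crate between -0.125 and 0.125 m and z of each of paint_white, paint_yellow, paint_red, paint_blue in the frame of crate below 0.012 m and x of paint_yellow in the frame of crate between -0.06 and 0.06 m and y of paint_yellow in the frame of crate between -0.125 and 0.125 m and x of paint_red in the frame of crate between -0.06 and 0.06 m and y of paint_red in the frame of crate between -0.125 and 0.125 m and x of paint_blue in the frame of crate between -0.06 and 0.06 m and y of paint_blue in the frame of crate between -0.125 and 0.125 m); the robot touches nothing.
It fails at once if a bystander is pushed more than 6 cm from its place (distance of any of tape_pink, tape_teal, ink_pad, glue, pen_cup, marker, brush from where it was at the start of the episode above 0.06 m).
It fails at once if the glue bottle or the pen cup is tipped over (angle between any of glue, pen_cup's own z axis and vertical above 0.8 rad).
It fails at once if the rubber stamp is tipped over (angle between stamp's own z axis and vertical above 0.8 rad).
It fails at once if the cover is tipped over (angle between cover's own z axis and vertical above 0.8 rad).
Of paint_white, paint_yellow, paint_red, paint_blue only 2 to 4 are there at a start; the rules pass over those that are not, and their reading is None.
At some moment in a run one of paint_white, paint_yellow, paint_red, paint_blue may be knocked a few centimetres aside while the robot is not near it.
It also fails if it takes over 210 s, if anything falls off the work surface, if the arm or the gripper's body presses on something with over 40 N, if the wrist force passes 120 N, or if a joint passes its speed limit or range.

## Robot

A 6-joint arm with a two-finger parallel gripper is mounted at the origin on the work surface. World frame = base frame: x ahead of the robot, y to its left, z up, the work surface at z = 0. Lengths are in mm, angles in degrees, forces in N, time in s.
With the tool pointing down it reaches from about 375 to 925 mm from the base axis. Payload 5.7 kg.
Tool frame: the origin (TCP) lies midway between the tips of the shut fingers; the grasp point (between the pads) lies 19 mm behind it; z points along the fingers, y is the line along which they close (so a half turn about z gives the same grasp; the last joint's range is limited). The gripper opens to 85 mm and grips with 20 to 120 N. Pads are 22 mm wide; open, the fingers measure 114 mm over their backs; the gripper's body (76 mm by 85 mm) begins 54 mm behind the grasp point. The pads swing forward as they close: fully open they stand 13 mm farther back than shut.
Start: joints at [64.91, 20.558, 86.54, -0, 72.909, -6.595], TCP at [190.326, 568.981, 231.267] pointing down, gripper open.
Joint ranges: [-170.27, 170.27], [-57.76, 135], [12.27, 136.19], [-55.21, 235.2], [11.17, 155.16], [-170.74, 170.74]. Speed limits (degrees/s): [136.94, 136.94, 180, 180, 180, 180].

## Interface

Orientations are given as [roll, pitch, yaw] about the fixed x, y, z axes, in that order (R = Rz(yaw) Ry(pitch) Rx(roll)).
In Python, from station import observe, get_image, camera_model, sign_off gives the robot as it stands. The module is installed in compiled form; this text tells all that it offers.
- The arm moves only by the shell command python3 -m jog 'ROWS'. ROWS is JSON, a list of rows, each a list of 3 entries, a list of its own where there are three numbers: the opening, from 0 (shut) to 1 (fully open), then the shift along the tool's x, y, z normalised to -1 to 1, where 1 is 40 cm, then the turn, a rotation vector about the tool's x, y, z normalised to -1 to 1, where 1 is 120 degrees. In form: [[fingers, [tx, ty, tz], [ax, ay, az]], ...]. A call has 1 to 20 rows; each row is the pose to reach, as a shift and turn from the pose commanded when the call began, along the tool's axes at that moment; what a row does not reach only later rows make up. A row lasts 1/8 s, in which the tool goes at most 62.5 mm and 10.7 degrees, less where a joint would pass 70% of its speed; a pose out of reach is approached as far as the arm can. A call with a number of a shift or a turn outside -1 to 1 is refused whole. A call with a gripper value outside its range is refused whole. The fingers move at their own pace and stop on an object; the grip force is fixed at half the most. Time passes only in rows, so rows that repeat a pose let the fingers close. It gives the time, the measured TCP pose, the force, the opening and the grip force at its end, in the units of the state.
- observe(): the state, without advancing time (a new reading comes with each control period).
- get_image(name): name is "scene" or "top"; returns the picture (420x560x3 uint8, red, green, blue); there is no depth.
- camera_model(name): a dict with "fx", "fy", "cx", "cy" (pixels), "world_to_cam" (4x4, takes a point from world to camera coordinates). Camera axes: x right, y up, looking along -z (the intrinsics and any distortion apply to the point x, -y, -z); pixel columns grow to the right and rows downward; lengths in mm; the calibration is good to about 2 mm. A picture is of the moment at which its call begins. camera_model takes no time and is no camera call.
- sign_off(): hands the job in; it is judged then, once.
The state is a dict: "time_s": time; "qpos": joint angles; "dq": joint speeds; "tau": joint torques, N m; "tool_pos": TCP position; "tool_rot": TCP orientation; "wrist_force": force on the tool from outside, world axes, zero at the start; "ft_torque": the same for the moment, N m; "width": finger opening in mm; "finger_force": force on a finger pad.
Only numpy, scipy, OpenCV 4.12 (cv2) and the standard library are available. Lean on these libraries where they do the work, as an engineer would, in place of code of your own. Each camera call takes 0.05 s, during which the arm holds its last target. There are 200 camera calls.

## Working session

There is one attempt and no reset: what is moved stays moved. The work goes in short steps, Python scripts to look and compute and a shell command to move; the robot and the scene stay as the last step left them, time stands still between calls to the robot, and variables do not carry over. Pictures are saved under pics/ and viewed, at most 16 in all, crops included, and the job is handed in when it is done.

```bash
mkdir -p pics
python3 - <<'E'
from station import *
import cv2, json
o=observe(); print({k:o[k] for k in('time_s','tool_pos','tool_rot','width','wrist_force')})
for n in('scene','top'):
    im=get_image(n); cv2.imwrite(f'pics/{n}0.png',cv2.cvtColor(im,cv2.COLOR_RGB2BGR))
    print(n,camera_model(n))
E
```

```text
{'time_s': 0.0, 'tool_pos': array([190.03747378, 568.38022913, 230.44854044]), 'tool_rot': array([-1.79894153e+02, -1.12144127e-02,  1.61507706e+02]), 'width': 85.24598357807845, 'wrist_force': array([-0.74832908, -0.2313452 ,  0.72674933])}
scene {'fx': 544.0807861469017, 'fy': 544.0807861469017, 'cx': 271.21968324512784, 'cy': 204.28938720041714, 'world_to_cam': array([[ 8.44810854e-01,  5.34870322e-01,  1.44346678e-02,
        -4.84844186e+02],
       [-3.01367251e-01,  4.53362325e-01,  8.38832750e-01,
         7.86443283e+01],
       [ 4.42122608e-01, -7.13005148e-01,  5.44197812e-01,
        -1.64827222e+03],
       [ 0.00000000e+00,  0.00000000e+00,  0.00000000e+00,
         1.00000000e+00]])}
top {'fx': 501.2089765445509, 'fy': 501.2089765445509, 'cx': 275.333944390354, 'cy': 207.91404548129807, 'world_to_cam': array([[-4.59826373e-03, -9.99816416e-01,  1.86008227e-02,
        -1.11951205e+01],
       [ 9.97096069e-01, -3.17019396e-03,  7.60879643e-02,
        -5.62515457e+02],
       [-7.60150276e-02,  1.88966797e-02,  9.96927596e-01,
        -1.48155167e+03],
       [ 0.00000000e+00,  0.00000000e+00,  0.00000000e+00,
         1.00000000e+00]])}
```

View pics/top0.png

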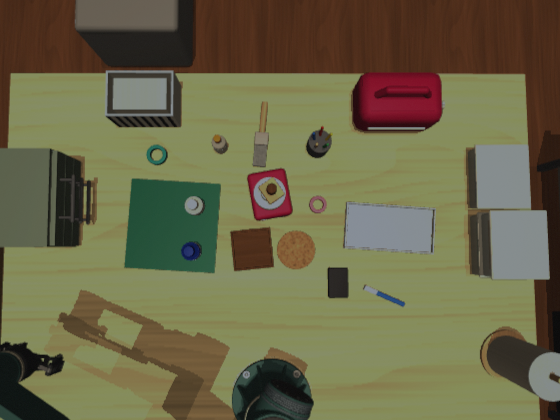

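View pics/scene0.png

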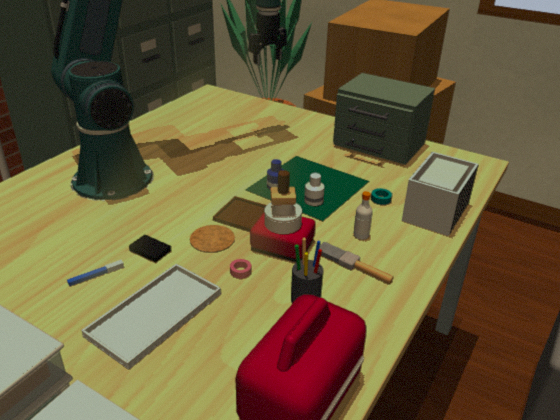

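The top view shows the mixer with stamp at about (270,192), the stamp tray at (252,249), the cork at (296,250) and the crate at (389,228). Only the white bottle (194,206) and the blue one (191,251) are present. The scene view agrees: there are two bottles on the mat, and the pink tape is at (240,268).

```bash
cat > h.py <<'E'
from station import *
import numpy as np, cv2
from scipy.spatial.transform import Rotation as Ro
def cast(n,uv,z):
    m=camera_model(n); W=m['world_to_cam']; R=W[:3,:3]; c=-R.T@W[:3,3]
    d=R.T@np.array([(uv[0]-m['cx'])/m['fx'],-(uv[1]-m['cy'])/m['fy'],-1.])
    return (c+d*(z-c[2])/d[2])[:2]
def tri(u1,u2):
    A=[];b=[]
    for n,uv in(('top',u1),('scene',u2)):
        m=camera_model(n); W=m['world_to_cam']; R=W[:3,:3]; c=-R.T@W[:3,3]
        d=R.T@np.array([(uv[0]-m['cx'])/m['fx'],-(uv[1]-m['cy'])/m['fy'],-1.]); d/=np.linalg.norm(d)
        P=np.eye(3)-np.outer(d,d); A.append(P); b.append(P@c)
    return np.linalg.solve(sum(A),sum(b))
def blob(im,lo,hi,box):
    x0,y0,x1,y1=box; h=cv2.cvtColor(im,cv2.COLOR_RGB2HSV)[y0:y1,x0:x1]
    m=cv2.inRange(h,np.array(lo),np.array(hi))
    cs=cv2.findContours(m,cv2.RETR_EXTERNAL,cv2.CHAIN_APPROX_NONE)[0]
    if not cs: return None
    c=max(cs,key=cv2.contourArea)+np.array([x0,y0]); return c
def ctr(c): return np.array(cv2.minAreaRect(c)[0])
def go(x,y,z,yaw=None):
    o=observe(); R=Ro.from_euler('xyz',o['tool_rot'],degrees=True)
    s=R.inv().apply(np.array([x,y,z])-o['tool_pos'])/400
    T=Ro.from_euler('xyz',[180,0,o['tool_rot'][2] if yaw is None else yaw],degrees=True)
    print('shift',np.round(s,4),'turn',np.round((R.inv()*T).as_rotvec(degrees=True)/120,4))
E
python3 - <<'E'
from h import *
t=get_image('top'); s=get_image('scene')
cv2.imwrite('pics/crop1.png',cv2.cvtColor(np.hstack([cv2.resize(t[140:280,120:340],None,fx=2.7,fy=2.7,interpolation=2)]),cv2.COLOR_RGB2BGR))
def rep(name,n,c,z):
    r=cv2.minAreaRect(c); b=cv2.boxPoints(r); P=np.array([cast(n,p,z) for p in b])
    print(name,n,'px',np.round(r[0],1),'xy',np.round(P.mean(0),1),'sides',np.round([np.linalg.norm(P[0]-P[1]),np.linalg.norm(P[1]-P[2])]),np.round(np.degrees(np.arctan2(*(P[1]-P[0])[::-1]))))
W=dict(top=t,scene=s)
for a in [('mixer','top',(165,120,60),(180,255,255),(240,160,300,225),66),
 ('crate','top',(0,0,110),(180,60,255),(335,190,445,265),20),
 ('cork','top',(5,90,60),(22,200,255),(272,228,320,274),5),
 ('stray','top',(0,50,10),(20,255,110),(226,222,276,276),14),
 ('mat','top',(60,80,20),(95,255,200),(115,170,230,280),3),
 ('blue','top',(105,120,30),(130,255,255),(170,235,215,270),84),
 ('white','top',(0,0,100),(180,60,255),(170,190,215,222),84)]:
    c=blob(W[a[1]],*a[2:5]); rep(a[0],a[1],c,a[5])
for nm,p in (('stamp',(271,189)),('white',(194,205)),('blue',(191,250))): print(nm,t[p[1],p[0]],cv2.cvtColor(t,cv2.COLOR_RGB2HSV)[p[1],p[0]])
m=camera_model('top')['world_to_cam'];print(-m[:3,:3].T@m[:3,3])
E
```

```text
mixer top px [269.2 194.1] xy [599.8   5. ] sides [111. 137.] -80.0
crate top px [390.1 227.7] xy [ 502.1 -358.4] sides [141. 271.] -5.0
cork top px [295.5 249.5] xy [437.9 -74. ] sides [112. 111.] -90.0
stray top px [251.6 248.7] xy [440.9  58.2] sides [119. 119.] -84.0
mat top px [172.1 225.3] xy [513.2 297.7] sides [267. 273.] -3.0
blue top px [190.3 250.8] xy [436.2 230.6] sides [50. 49.] -45.0
white top px [193.5 205. ] xy [566.9 222.4] sides [49. 52.] -90.0
stamp [81 48 29] [ 11 164  81]
white [135 142 151] [107  27 151]
blue [ 42  54 108] [115 156 108]
[ 448.21028198   15.02005906 1520.00864085]
```

View pics/crop1.png

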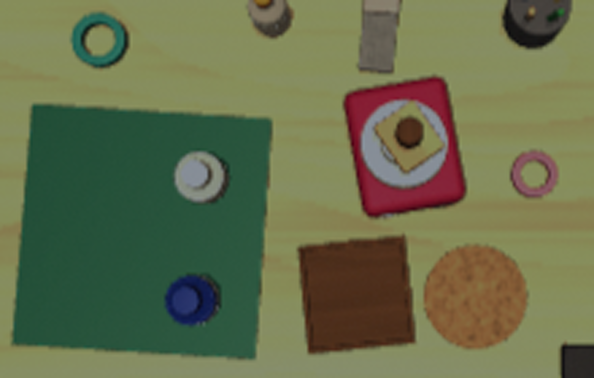

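The crop shows the handle top at crop (409,131), the cover skirt centred at (404,143), the white cap at (195,174) and the blue cap at (186,300). At 2.7x these convert to full-image pixels; the sizes measured on the table match the given ones.

Run:
```python
from h import *
f=lambda x,y:(120+x/2.7-.3,140+y/2.7-.3)
for n,p,z in(('handle',(409,131),213),('block',(409,136),160),('skirt',(404,143),106),('wcap',(195,174),84+3),('bcap',(186,300),87)): print(n,np.round(cast('top',f(*p),z),1))
s=get_image('scene')
hs=cv2.cvtColor(s,cv2.COLOR_RGB2HSV)
cv2.imwrite('pics/crop2.png',cv2.cvtColor(cv2.resize(s[150:260,210:340],None,fx=5,fy=5,interpolation=2),cv2.COLOR_RGB2BGR))
go(605,5,320);
```

```text
handle [599.7   0.9]
block [6.008e+02 3.000e-01]
skirt [599.5   5. ]
wcap [569.  226.5]
bcap [436.1 234.8]
shift [-1.4305 -1.0077 -0.2221] turn [-0.0004 -0.0001  0.    ]
```

View pics/crop2.png

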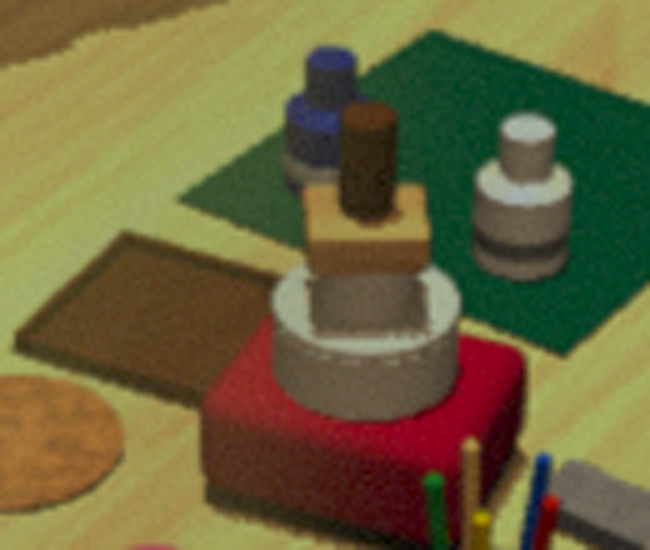

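The handle stands upright on the cover, and the crop confirms there are only two bottles (blue cap at about (331,62), white at about (527,130)). I'll move to above the stamp.

```bash
python3 -m jog '[[1,[0,0,-0.222],[0,0,0]],[1,[0,0,-0.222],[0,0,0]],[1,[-0.715,-0.504,-0.222],[0,0,0]],[1,[-0.715,-0.504,-0.222],[0,0,0]],[1,[-0.715,-0.504,-0.222],[0,0,0]],[1,[-0.715,-0.504,-0.222],[0,0,0]],[1,[-0.715,-0.504,-0.222],[0,0,0]],[1,[-0.715,-0.504,-0.222],[0,0,0]],[1,[-0.715,-0.504,-0.222],[0,0,0]],[1,[-0.715,-0.504,-0.222],[0,0,0]],[1,[-0.715,-0.504,-0.222],[0,0,0]],[1,[-0.715,-0.504,-0.222],[0,0,0]]]'
python3 - <<'E'
from h import *
f=lambda x,y:(120+x/2.7-.3,140+y/2.7-.3)
g=lambda x,y:(210+x/5-.4,150+y/5-.4)
for a,b in(((409,131),(370,112)),((195,174),(528,128)),((186,300),(332,58))): print(np.round(tri(f(*a),g(*b)),1))
go(600,1,300)
E
```

```text
time_s: 1.75
tool_pos: [397.0, 287.9, 320.0]
tool_rot: [-180.0, -0.0, 161.6]
wrist_force: [-0.3, -0.3, -0.6]
width: 85.5
finger_force: 0.0
[601.4   1.8 211. ]
[570.8 227.8  84.4]
[437.4 236.1  84.5]
shift [-0.708  -0.5204  0.05  ] turn [-0.     -0.0001  0.    ]
```

```bash
python3 -m jog '[[1,[-0.709,-0.52,0.05],[0,0,0]],[1,[-0.709,-0.52,0.05],[0,0,0]],[1,[-0.709,-0.52,0.05],[0,0,0]],[1,[-0.709,-0.52,0.05],[0,0,0]],[1,[-0.709,-0.52,0.05],[0,0,0]],[1,[-0.709,-0.52,0.05],[0,0,0]],[1,[-0.709,-0.52,0.05],[0,0,0]],[1,[-0.709,-0.52,0.05],[0,0,0]],[1,[-0.709,-0.52,0.05],[0,0,0]],[1,[-0.709,-0.52,0.05],[0,0,0]]]'
python3 - <<'E'
from h import *
go(600.5,1.5,180)
E
```

```text
time_s: 3.0
tool_pos: [600.1, 1.0, 300.4]
tool_rot: [180.0, 0.0, 161.6]
wrist_force: [-0.1, -0.9, -0.6]
width: 85.6
finger_force: 0.0
shift [-0.0004  0.0015  0.3011] turn [0.     0.0001 0.    ]
```

```bash
python3 -m jog '[[1,[0,0.001,0.1],[0,0,0]],[1,[0,0.001,0.2],[0,0,0]],[1,[0,0.001,0.3],[0,0,0]],[1,[0,0.001,0.3],[0,0,0]],[0,[0,0.001,0.3],[0,0,0]],[0,[0,0.001,0.3],[0,0,0]],[0,[0,0.001,0.3],[0,0,0]],[0,[0,0.001,0.3],[0,0,0]],[0,[0,0.001,0.3],[0,0,0]],[0,[0,0.001,0.3],[0,0,0]],[0,[0,0.001,0.25],[0,0,0]],[0,[0,0.001,0.2],[0,0,0]],[0,[0,0.001,0.1],[0,0,0]],[0,[0,0.001,0.0],[0,0,0]],[0,[0,0.001,0.0],[0,0,0]]]'
python3 - <<'E'
from h import *
go(441,58,180);go(441,58,52.5)
E
```

```text
time_s: 4.88
tool_pos: [602.9, 0.0, 304.0]
tool_rot: [179.9, 0.4, 161.5]
wrist_force: [0.0, 0.8, -1.6]
width: 26.2
finger_force: 59.2
shift [0.4319 0.0086 0.3068] turn [0.0007 0.0034 0.    ]
shift [0.4342 0.0081 0.6256] turn [0.0007 0.0034 0.    ]
```

```bash
python3 -m jog '[[0,[0.1,0,0],[0,0,0]],[0,[0.2,0,0],[0,0,0]],[0,[0.3,0.005,0],[0,0,0]],[0,[0.4,0.009,0],[0,0,0]],[0,[0.423,0.009,0.05],[0,0,0]],[0,[0.423,0.009,0.15],[0,0,0]],[0,[0.423,0.009,0.25],[0,0,0]],[0,[0.423,0.009,0.35],[0,0,0]],[0,[0.423,0.009,0.45],[0,0,0]],[0,[0.423,0.009,0.53],[0,0,0]],[0,[0.423,0.009,0.58],[0,0,0]],[0,[0.423,0.009,0.6],[0,0,0]],[0,[0.423,0.009,0.6],[0,0,0]],[0,[0.423,0.009,0.6],[0,0,0]]]'
python3 - <<'E'
from h import *
t=get_image('top'); s=get_image('scene')
a=cv2.resize(t[140:280,180:340],None,fx=2.5,fy=2.5,interpolation=2);b=cv2.resize(s[140:280,180:340],None,fx=2.5,fy=2.5,interpolation=2)
cv2.imwrite('pics/c3.png',cv2.cvtColor(np.hstack([a,b]),cv2.COLOR_RGB2BGR));go(441,58,49.5)
E
```

```text
time_s: 6.62
tool_pos: [441.9, 57.3, 60.7]
tool_rot: [180.0, 0.1, 161.5]
wrist_force: [0.9, -0.8, -0.6]
width: 26.4
finger_force: 59.1
shift [0.0033 0.0008 0.0284] turn [0.0002 0.0008 0.    ]
```

View pics/c3.png

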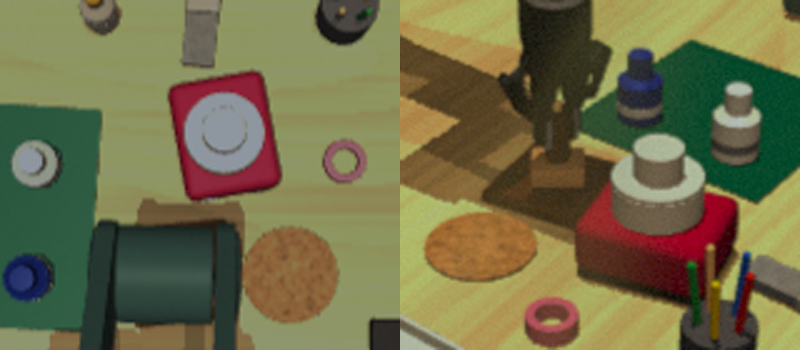

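The stamp hangs upright over the tray at right-panel (557,168). The cover is still seated, with its crown at left-panel (224,130). Lower, release and retreat.

```bash
python3 -m jog '[[0,[0,0,0.015],[0,0,0]],[0,[0,0,0.028],[0,0,0]],[0,[0,0,0.028],[0,0,0]],[0.3,[0,0,0.028],[0,0,0]],[0.6,[0,0,0.028],[0,0,0]],[1,[0,0,0.028],[0,0,0]],[1,[0,0,0.028],[0,0,0]],[1,[0,0,-0.05],[0,0,0]],[1,[0,0,-0.15],[0,0,0]],[1,[0,0,-0.3],[0,0,0]],[1,[0,0,-0.45],[0,0,0]],[1,[0,0,-0.5],[0,0,0]],[1,[0,0,-0.5],[0,0,0]]]'
python3 - <<'E'
from h import *
f=lambda x,y:(180+x/2.5-.3,140+y/2.5-.3)
g=lambda x,y:(180+(x-400)/2.5-.3,140+y/2.5-.3)
print(tri(f(224,130),g(659,150)),cast('top',f(224,130),138))
x,y,_=tri(f(224,130),g(659,150))
s=get_image('scene');t=get_image('top')
cv2.imwrite('pics/c4.png',cv2.cvtColor(np.hstack([cv2.resize(i[140:280,180:340],None,fx=2.5,fy=2.5,interpolation=2) for i in(t,s)]),cv2.COLOR_RGB2BGR))
go(x,y,240)
E
```

```text
time_s: 8.35
tool_pos: [442.5, 57.3, 261.6]
tool_rot: [179.9, 0.2, 161.5]
wrist_force: [0.3, 0.1, -0.6]
width: 85.6
finger_force: 0.0
[600.62337566   6.10913627 131.83098375] [598.71736253   5.34622787]
shift [-0.4202  0.0056  0.0472] turn [-0.0003 -0.0007  0.    ]
```

View pics/c4.png

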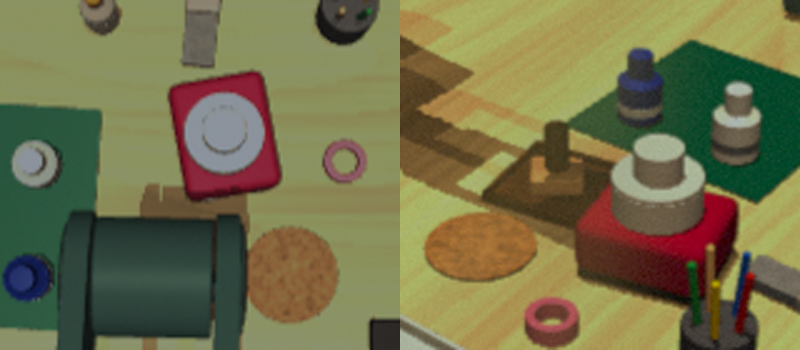

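The stamp stands upright in the tray, at right-panel (557,165). Now I'll grip the cover's crown and lift it.

```bash
python3 -m jog '[[1,[-0.15,0,0.04],[0,0,0]],[1,[-0.3,0,0.05],[0,0,0]],[1,[-0.418,0,0.05],[0,0,0]],[1,[-0.418,0,0.05],[0,0,0]],[1,[-0.418,0,0.15],[0,0,0]],[1,[-0.418,0,0.25],[0,0,0]],[1,[-0.418,0,0.34],[0,0,0]],[1,[-0.418,0,0.376],[0,0,0]],[1,[-0.418,0,0.376],[0,0,0]],[0,[-0.418,0,0.376],[0,0,0]],[0,[-0.418,0,0.376],[0,0,0]],[0,[-0.418,0,0.376],[0,0,0]],[0,[-0.418,0,0.376],[0,0,0]],[0,[-0.418,0,0.376],[0,0,0]]]'
```

```text
time_s: 10.2
tool_pos: [601.3, 4.2, 111.6]
tool_rot: [180.0, 0.2, 161.5]
wrist_force: [-0.9, -0.0, 5.9]
width: 48.3
finger_force: 61.8
```

```bash
python3 -m jog '[[0,[0,0,-0.03],[0,0,0]],[0,[0,0,-0.1],[0,0,0]],[0,[0,0,-0.2],[0,0,0]],[0,[0,0,-0.25],[0,0,0]],[0,[0.08,-0.08,-0.25],[0,0,0]],[0,[0.16,-0.16,-0.25],[0,0,0]],[0,[0.24,-0.24,-0.25],[0,0,0]],[0,[0.32,-0.316,-0.25],[0,0,0]],[0,[0.32,-0.316,-0.25],[0,0,0]],[0,[0.32,-0.316,-0.15],[0,0,0]],[0,[0.32,-0.316,-0.05],[0,0,0]],[0,[0.32,-0.316,0.05],[0,0,0]],[0,[0.32,-0.316,0.12],[0,0,0]],[0,[0.32,-0.316,0.148],[0,0,0]],[0,[0.32,-0.316,0.148],[0,0,0]],[0,[0.32,-0.316,0.148],[0,0,0]]]'
python3 - <<'E'
from h import *
t=get_image('top'); s=get_image('scene')
cv2.imwrite('pics/c5.png',cv2.cvtColor(np.hstack([cv2.resize(i[140:280,180:340],None,fx=2.5,fy=2.5,interpolation=2) for i in(t,s)]),cv2.COLOR_RGB2BGR));
E
```

```text
time_s: 12.2
tool_pos: [439.8, -75.2, 51.2]
tool_rot: [-180.0, 0.1, 161.5]
wrist_force: [0.4, 0.5, -0.6]
width: 48.1
finger_force: 64.1
```

View pics/c5.png

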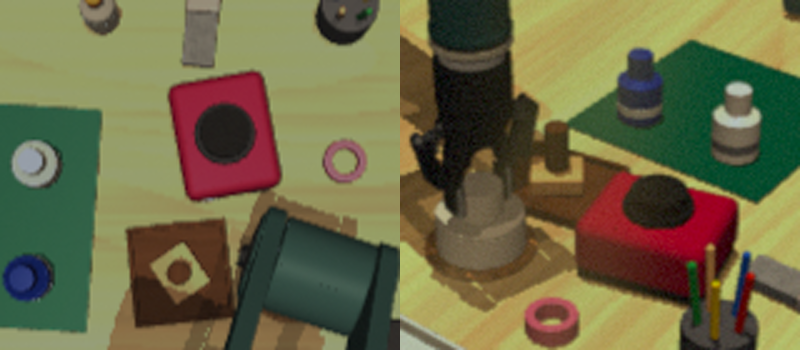

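The cover is just above the cork (right-panel (480,235)), the stamp stands in the tray (left-panel (179,272)), and the dark pad is at left-panel (225,132). Release and measure the pad and caps.

```bash
python3 -m jog '[[0,[0,0,0.004],[0,0,0]],[0,[0,0,0.004],[0,0,0]],[0.4,[0,0,0.004],[0,0,0]],[0.7,[0,0,0.004],[0,0,0]],[1,[0,0,0.004],[0,0,0]],[1,[0,0,0.004],[0,0,0]],[1,[0,0,-0.05],[0,0,0]],[1,[0,0,-0.15],[0,0,0]],[1,[0,0,-0.3],[0,0,0]],[1,[0,0,-0.45],[0,0,0]],[1,[0,0,-0.5],[0,0,0]],[1,[0,0,-0.5],[0,0,0]],[1,[0,0,-0.5],[0,0,0]]]'
python3 - <<'E'
from h import *
t=get_image('top'); s=get_image('scene')
k=blob(t,(0,0,0),(180,255,50),(255,178,288,210)); r=cv2.minEnclosingCircle(k); print('pad',r,cast('top',r[0],80),cast('top',ctr(k),80), 'px dia mm', 2*r[1]*1440/501)
cv2.imwrite('pics/c6.png',cv2.cvtColor(np.hstack([cv2.resize(i[140:280,180:340],None,fx=2.5,fy=2.5,interpolation=2) for i in(t,s)]),cv2.COLOR_RGB2BGR));
go(569.9,227.2,200)
E
```

```text
time_s: 13.92
tool_pos: [437.5, -74.7, 249.2]
tool_rot: [-180.0, -0.1, 161.5]
wrist_force: [-0.1, 0.0, 0.1]
width: 85.9
finger_force: 0.0
pad ((269.3343200683594, 193.18934631347656), 11.774592399597168) [600.70955766   4.85706007] [601.26170809   5.82043274] px dia mm 67.68627966235498
shift [-0.0755  0.8207  0.1217] turn [-0.     -0.0017  0.    ]
```

View pics/c6.png

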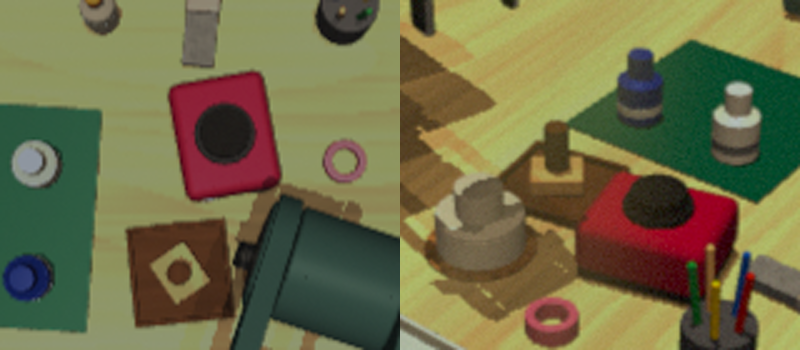

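The cover stands on the cork at right-panel (480,222). The pad centre is at (601,5), and its diameter comes out between those of the collar and the pad. The white cap has not moved. Next I'll grip the white bottle.

```bash
python3 -m jog '[[1,[-0.076,0.82,0.1],[0,0,0]],[1,[-0.076,0.82,0.1],[0,0,0]],[1,[-0.076,0.82,0.1],[0,0,0]],[1,[-0.076,0.82,0.1],[0,0,0]],[1,[-0.076,0.82,0.1],[0,0,0]],[1,[-0.076,0.82,0.12],[0,0,0]],[1,[-0.076,0.82,0.12],[0,0,0]],[1,[-0.076,0.82,0.22],[0,0,0]],[1,[-0.076,0.82,0.32],[0,0,0]],[1,[-0.076,0.82,0.42],[0,0,0]],[1,[-0.076,0.82,0.478],[0,0,0]],[1,[-0.076,0.82,0.478],[0,0,0]],[0,[-0.076,0.82,0.478],[0,0,0]],[0,[-0.076,0.82,0.478],[0,0,0]],[0,[-0.076,0.82,0.478],[0,0,0]],[0,[-0.076,0.82,0.478],[0,0,0]],[0,[-0.076,0.82,0.478],[0,0,0]],[0,[-0.076,0.82,0.478],[0,0,0]],[0,[-0.076,0.82,0.478],[0,0,0]]]'
python3 - <<'E'
from h import *
go(600.8,5.3,200); go(600.8,5.3,145)
E
```

```text
time_s: 16.4
tool_pos: [572.0, 226.5, 60.6]
tool_rot: [180.0, 0.1, 161.5]
wrist_force: [-0.6, -0.6, 4.0]
width: 28.3
finger_force: 58.9
shift [-0.244  -0.5014 -0.3485] turn [0.0003 0.0008 0.    ]
shift [-0.2438 -0.5015 -0.211 ] turn [0.0003 0.0008 0.    ]
```

```bash
python3 -m jog '[[0,[0,0,-0.05],[0,0,0]],[0,[0,0,-0.15],[0,0,0]],[0,[0,0,-0.28],[0,0,0]],[0,[0,0,-0.35],[0,0,0]],[0,[-0.05,-0.1,-0.35],[0,0,0]],[0,[-0.1,-0.2,-0.35],[0,0,0]],[0,[-0.15,-0.3,-0.35],[0,0,0]],[0,[-0.2,-0.4,-0.35],[0,0,0]],[0,[-0.249,-0.502,-0.35],[0,0,0]],[0,[-0.249,-0.502,-0.35],[0,0,0]],[0,[-0.249,-0.502,-0.3],[0,0,0]],[0,[-0.249,-0.502,-0.24],[0,0,0]],[0,[-0.249,-0.502,-0.225],[0,0,0]],[0,[-0.249,-0.502,-0.225],[0,0,0]]]'
python3 - <<'E'
from h import *
t=get_image('top'); s=get_image('scene')
cv2.imwrite('pics/c7.png',cv2.cvtColor(np.hstack([cv2.resize(i[140:280,180:340],None,fx=2.5,fy=2.5,interpolation=2) for i in(t,s)]),cv2.COLOR_RGB2BGR))
E
```

```text
time_s: 18.15
tool_pos: [601.9, 5.0, 149.3]
tool_rot: [-180.0, -0.0, 161.5]
wrist_force: [0.5, 0.0, -0.8]
width: 28.5
finger_force: 59.7
```

View pics/c7.png

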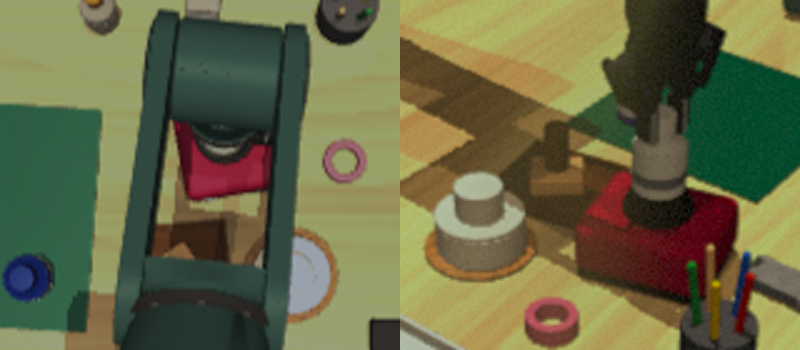

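The white bottle is upright and centred over the pad, at right-panel (660,190). Press.

```bash
python3 -m jog '[[0,[0,0,0.01],[0,0,0]],[0,[0,0,0.02],[0,0,0]],[0,[0,0,0.03],[0,0,0]],[0,[0,0,0.038],[0,0,0]],[0,[0,0,0.038],[0,0,0]]]'
```

```text
time_s: 18.88
tool_pos: [603.3, 4.3, 135.4]
tool_rot: [180.0, 0.1, 161.5]
wrist_force: [-0.1, 0.7, 9.3]
width: 28.3
finger_force: 61.0
```

Nearly down; go 5 mm further and watch the force for the hard stop.

```bash
python3 -m jog '[[0,[0,0,0.006],[0,0,0]],[0,[0,0,0.012],[0,0,0]],[0,[0,0,0.012],[0,0,0]],[0,[0,0,0.012],[0,0,0]]]'
```

```text
time_s: 19.38
tool_pos: [604.0, 4.1, 135.0]
tool_rot: [179.9, 0.3, 161.5]
wrist_force: [-10.1, 1.1, 41.3]
width: 28.3
finger_force: 64.4
```

Hard stop reached at 41 N. Ease off 2 mm, hold for over a second, then lift.

```bash
python3 -m jog '[[0,[0,0,-0.005],[0,0,0]],[0,[0,0,-0.005],[0,0,0]],[0,[0,0,-0.005],[0,0,0]],[0,[0,0,-0.005],[0,0,0]],[0,[0,0,-0.005],[0,0,0]],[0,[0,0,-0.005],[0,0,0]],[0,[0,0,-0.005],[0,0,0]],[0,[0,0,-0.005],[0,0,0]],[0,[0,0,-0.005],[0,0,0]],[0,[0,0,-0.005],[0,0,0]]]'
python3 - <<'E'
from h import *
s=get_image('scene');t=get_image('top')
k=blob(t,(105,120,30),(130,255,255),(120,180,235,275)); print('blue body',ctr(k))
E
```

```text
time_s: 20.62
tool_pos: [603.7, 4.2, 135.2]
tool_rot: [180.0, 0.2, 161.5]
wrist_force: [-6.2, 0.5, 27.6]
width: 28.0
finger_force: 62.3
blue body [190.  250.5]
```

```bash
python3 -m jog '[[0,[0,0,-0.05],[0,0,0]],[0,[0,0,-0.15],[0,0,0]],[0,[0,0,-0.28],[0,0,0]],[0,[0,0,-0.3],[0,0,0]],[0,[-0.01,-0.1,-0.3],[0,0,0]],[0,[-0.02,-0.22,-0.3],[0,0,0]],[0,[-0.03,-0.35,-0.3],[0,0,0]],[0,[-0.05,-0.48,-0.3],[0,0,0]],[0,[-0.06,-0.6,-0.3],[0,0,0]],[0,[-0.07,-0.72,-0.3],[0,0,0]],[0,[-0.08,-0.84,-0.3],[0,0,0]],[0,[-0.09,-0.96,-0.3],[0,0,0]],[0,[-0.099,-1,-0.3],[0,0,0]],[0,[-0.099,-1,-0.3],[0,0,0]],[0,[-0.099,-1,-0.3],[0,0,0]],[0,[-0.099,-1,-0.3],[0,0,0]]]'
python3 - <<'E'
from h import *
go(504,-410,75); go(504,-410,63)
E
```

```text
time_s: 22.72
tool_pos: [513.1, -385.8, 251.2]
tool_rot: [180.0, -0.0, 161.6]
wrist_force: [1.0, -0.4, -1.8]
width: 28.2
finger_force: 59.8
shift [ 0.0023 -0.0647  0.4405] turn [ 0.0003 -0.0002 -0.    ]
shift [ 0.0023 -0.0647  0.4705] turn [ 0.0003 -0.0002 -0.    ]
```

```bash
python3 -m jog '[[0,[0,-0.062,0.08],[0,0,0]],[0,[0,-0.062,0.18],[0,0,0]],[0,[0,-0.062,0.28],[0,0,0]],[0,[0,-0.062,0.38],[0,0,0]],[0,[0,-0.062,0.44],[0,0,0]],[0,[0,-0.062,0.46],[0,0,0]],[0,[0,-0.062,0.468],[0,0,0]],[0,[0,-0.062,0.468],[0,0,0]],[0,[0,-0.062,0.468],[0,0,0]]]'
python3 - <<'E'
from h import *
t=get_image('top'); s=get_image('scene')
k=blob(t,(105,120,30),(130,255,255),(120,180,235,275)); print('blue body',ctr(k))
a=cv2.resize(t[150:280,300:460],None,fx=2.5,fy=2.5,interpolation=2);b=cv2.resize(s[220:350,80:240],None,fx=2.5,fy=2.5,interpolation=2)
cv2.imwrite('pics/c8.png',cv2.cvtColor(np.hstack([a,b]),cv2.COLOR_RGB2BGR))
E
```

```text
time_s: 23.85
tool_pos: [505.6, -411.6, 65.4]
tool_rot: [-179.9, 0.1, 161.5]
wrist_force: [0.7, -0.3, -1.8]
width: 28.4
finger_force: 59.9
blue body [190.25001526 250.75003052]
```

View pics/c8.png

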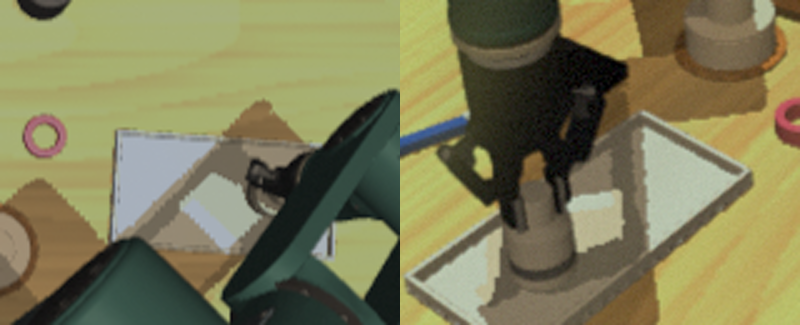

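The white bottle is upright inside the crate, at right-panel (540,250). Lower it the last few millimetres and release.

```bash
python3 -m jog '[[0,[0,0,0.004],[0,0,0]],[0,[0,0,0.007],[0,0,0]],[0,[0,0,0.007],[0,0,0]],[0.3,[0,0,0.007],[0,0,0]],[0.7,[0,0,0.007],[0,0,0]],[1,[0,0,0.007],[0,0,0]],[1,[0,0,0.007],[0,0,0]],[1,[0,0,-0.05],[0,0,0]],[1,[0,0,-0.15],[0,0,0]],[1,[0,0,-0.3],[0,0,0]],[1,[0,0,-0.4],[0,0,0]],[1,[0,0.1,-0.4],[0,0,0]],[1,[0,0.25,-0.4],[0,0,0]],[1,[0,0.4,-0.4],[0,0,0]],[1,[0,0.55,-0.4],[0,0,0]],[1,[0,0.7,-0.4],[0,0,0]],[1,[0,0.7,-0.4],[0,0,0]],[1,[0,0.7,-0.4],[0,0,0]]]'
python3 - <<'E'
from h import *
t=get_image('top'); s=get_image('scene')
k=blob(t,(105,120,30),(130,255,255),(120,180,235,275)); print('blue body',ctr(k))
cv2.imwrite('pics/top9.png',cv2.cvtColor(t,cv2.COLOR_RGB2BGR))
cv2.imwrite('pics/c9.png',cv2.cvtColor(cv2.resize(s[130:350,80:360],None,fx=2.5,fy=2.5,interpolation=2),cv2.COLOR_RGB2BGR))
go(436.8,235.5,220)
E
```

```text
time_s: 26.2
tool_pos: [593.6, -145.5, 224.0]
tool_rot: [-180.0, -0.0, 161.6]
wrist_force: [0.0, 0.3, 0.7]
width: 85.4
finger_force: 0.0
blue body [190.25001526 250.75003052]
shift [0.6753 0.7812 0.0097] turn [-0.0003 -0.0001  0.    ]
```

View pics/c9.png

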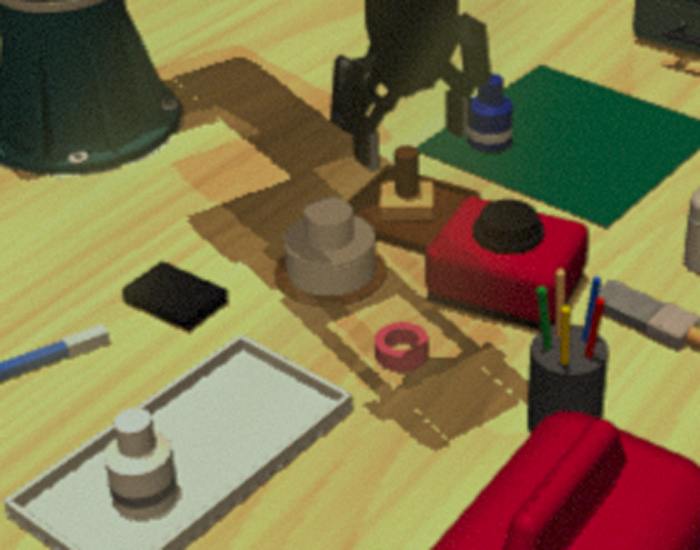

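White stands in the crate at crop (138,465) and everything else is in place. Blue is still at its spot, so grip it.

```bash
python3 -m jog '[[1,[0.675,0.781,0],[0,0,0]],[1,[0.675,0.781,0],[0,0,0]],[1,[0.675,0.781,0],[0,0,0]],[1,[0.675,0.781,0],[0,0,0]],[1,[0.675,0.781,0],[0,0,0]],[1,[0.675,0.781,0],[0,0,0]],[1,[0.675,0.781,0],[0,0,0]],[1,[0.675,0.781,0.01],[0,0,0]],[1,[0.675,0.781,0.1],[0,0,0]],[1,[0.675,0.781,0.2],[0,0,0]],[1,[0.675,0.781,0.3],[0,0,0]],[1,[0.675,0.781,0.38],[0,0,0]],[1,[0.675,0.781,0.405],[0,0,0]],[1,[0.675,0.781,0.405],[0,0,0]],[0,[0.675,0.781,0.405],[0,0,0]],[0,[0.675,0.781,0.405],[0,0,0]],[0,[0.675,0.781,0.405],[0,0,0]],[0,[0.675,0.781,0.405],[0,0,0]],[0,[0.675,0.781,0.405],[0,0,0]],[0,[0.675,0.781,0.405],[0,0,0]]]'
python3 - <<'E'
from h import *
go(600.8,5.3,150)
E
```

```text
time_s: 28.8
tool_pos: [437.2, 236.6, 62.9]
tool_rot: [180.0, 0.1, 161.5]
wrist_force: [-0.9, -1.8, 5.7]
width: 28.2
finger_force: 58.6
shift [-0.5713 -0.4187 -0.2174] turn [0.0003 0.0005 0.    ]
```

```bash
python3 -m jog '[[0,[0,0,-0.05],[0,0,0]],[0,[0,0,-0.15],[0,0,0]],[0,[0,0,-0.28],[0,0,0]],[0,[0,0,-0.36],[0,0,0]],[0,[-0.1,-0.07,-0.36],[0,0,0]],[0,[-0.2,-0.15,-0.36],[0,0,0]],[0,[-0.3,-0.22,-0.36],[0,0,0]],[0,[-0.4,-0.29,-0.36],[0,0,0]],[0,[-0.5,-0.37,-0.36],[0,0,0]],[0,[-0.571,-0.417,-0.36],[0,0,0]],[0,[-0.571,-0.417,-0.36],[0,0,0]],[0,[-0.571,-0.417,-0.3],[0,0,0]],[0,[-0.571,-0.417,-0.24],[0,0,0]],[0,[-0.571,-0.417,-0.225],[0,0,0]],[0,[-0.571,-0.417,-0.225],[0,0,0]]]'
python3 - <<'E'
from h import *
t=get_image('top'); s=get_image('scene')
cv2.imwrite('pics/c10.png',cv2.cvtColor(np.hstack([cv2.resize(i[140:280,180:340],None,fx=2.5,fy=2.5,interpolation=2) for i in(t,s)]),cv2.COLOR_RGB2BGR))
E
```

```text
time_s: 30.68
tool_pos: [599.9, 6.4, 152.1]
tool_rot: [-180.0, -0.1, 161.5]
wrist_force: [0.2, 0.2, -1.6]
width: 27.9
finger_force: 59.6
```

View pics/c10.png

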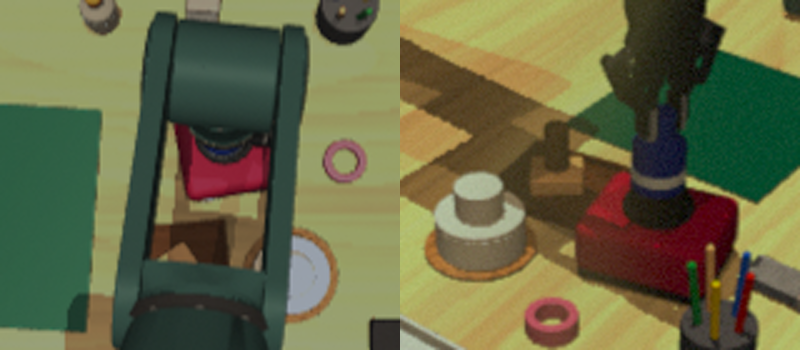

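Blue is upright and centred on the pad axis, at right-panel (660,185). Press 18 mm and hold.

```bash
python3 -m jog '[[0,[0,0,0.012],[0,0,0]],[0,[0,0,0.024],[0,0,0]],[0,[0,0,0.034],[0,0,0]],[0,[0,0,0.042],[0,0,0]],[0,[0,0,0.045],[0,0,0]],[0,[0,0,0.045],[0,0,0]],[0,[0,0,0.045],[0,0,0]],[0,[0,0,0.045],[0,0,0]],[0,[0,0,0.045],[0,0,0]],[0,[0,0,0.045],[0,0,0]],[0,[0,0,0.045],[0,0,0]],[0,[0,0,0.045],[0,0,0]],[0,[0,0,0.045],[0,0,0]],[0,[0,0,0.045],[0,0,0]]]'
```

```text
time_s: 32.52
tool_pos: [602.1, 5.4, 137.4]
tool_rot: [180.0, 0.2, 161.5]
wrist_force: [-4.2, -0.6, 24.1]
width: 28.0
finger_force: 62.3
```

```bash
python3 -m jog '[[0,[0,0,-0.05],[0,0,0]],[0,[0,0,-0.15],[0,0,0]],[0,[0,0,-0.27],[0,0,0]],[0,[0,0,-0.3],[0,0,0]],[0,[0,-0.1,-0.3],[0,0,0]],[0,[0,-0.22,-0.3],[0,0,0]],[0,[0,-0.34,-0.3],[0,0,0]],[0,[0,-0.46,-0.3],[0,0,0]],[0,[-0.01,-0.58,-0.3],[0,0,0]],[0,[-0.01,-0.7,-0.3],[0,0,0]],[0,[-0.01,-0.8,-0.3],[0,0,0]],[0,[-0.01,-0.828,-0.3],[0,0,0]],[0,[-0.01,-0.828,-0.25],[0,0,0]],[0,[-0.01,-0.828,-0.13],[0,0,0]],[0,[-0.01,-0.828,-0.02],[0,0,0]],[0,[-0.01,-0.828,0.08],[0,0,0]],[0,[-0.01,-0.828,0.14],[0,0,0]],[0,[-0.01,-0.828,0.165],[0,0,0]],[0,[-0.01,-0.828,0.173],[0,0,0]],[0,[-0.01,-0.828,0.173],[0,0,0]]]'
```

```text
time_s: 35.02
tool_pos: [499.7, -309.6, 65.7]
tool_rot: [-180.0, 0.1, 161.5]
wrist_force: [0.0, 0.7, -1.2]
width: 28.1
finger_force: 59.7
```

```bash
python3 -m jog '[[0,[0,0,0.003],[0,0,0]],[0,[0,0,0.003],[0,0,0]],[0.3,[0,0,0.003],[0,0,0]],[0.7,[0,0,0.003],[0,0,0]],[1,[0,0,0.003],[0,0,0]],[1,[0,0,0.003],[0,0,0]],[1,[0,0,-0.05],[0,0,0]],[1,[0,0,-0.15],[0,0,0]],[1,[0,0,-0.3],[0,0,0]],[1,[0,0,-0.4],[0,0,0]],[1,[-0.15,0.1,-0.4],[0,0,0]],[1,[-0.3,0.2,-0.4],[0,0,0]],[1,[-0.4,0.3,-0.4],[0,0,0]],[1,[-0.5,0.4,-0.4],[0,0,0]],[1,[-0.5,0.4,-0.4],[0,0,0]],[1,[-0.5,0.4,-0.4],[0,0,0]]]'
python3 - <<'E'
from h import *
t=get_image('top'); s=get_image('scene')
cv2.imwrite('pics/c11.png',cv2.cvtColor(np.hstack([cv2.resize(t[160:280,230:450],None,fx=1.8,fy=1.8,interpolation=2),cv2.resize(s[160:280,150:350],None,fx=1.8,fy=1.8,interpolation=2)]),cv2.COLOR_RGB2BGR))
k=blob(t,(5,90,60),(22,200,255),(272,228,320,274)); print('cork',ctr(k))
go(438,-74,200)
E
```

```text
time_s: 37.02
tool_pos: [739.3, -220.8, 223.9]
tool_rot: [-180.0, -0.1, 161.6]
wrist_force: [-0.6, -0.8, 0.7]
width: 85.3
finger_force: 0.0
cork [289. 240.]
shift [0.8293 0.1122 0.0627] turn [-0.0003 -0.0006  0.    ]
```

View pics/c11.png

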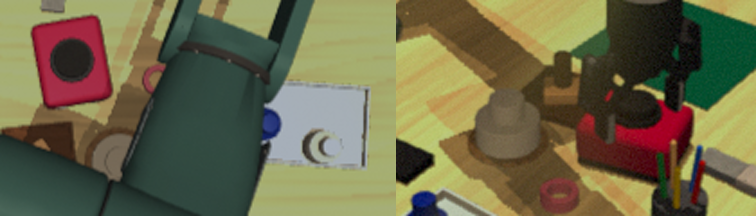

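Blue and white both stand in the crate (left-panel (270,124) and (320,145)), and the cover is on the cork. Fetch the cover.

```bash
python3 -m jog '[[1,[0.829,0.112,0],[0,0,0]],[1,[0.829,0.112,0],[0,0,0]],[1,[0.829,0.112,0],[0,0,0]],[1,[0.829,0.112,0],[0,0,0]],[1,[0.829,0.112,0],[0,0,0]],[1,[0.829,0.112,0],[0,0,0]],[1,[0.829,0.112,0.01],[0,0,0]],[1,[0.829,0.112,0.1],[0,0,0]],[1,[0.829,0.112,0.2],[0,0,0]],[1,[0.829,0.112,0.3],[0,0,0]],[1,[0.829,0.112,0.4],[0,0,0]],[1,[0.829,0.112,0.435],[0,0,0]],[1,[0.829,0.112,0.435],[0,0,0]],[0,[0.829,0.112,0.435],[0,0,0]],[0,[0.829,0.112,0.435],[0,0,0]],[0,[0.829,0.112,0.435],[0,0,0]],[0,[0.829,0.112,0.435],[0,0,0]],[0,[0.829,0.112,0.435],[0,0,0]]]'
python3 - <<'E'
from h import *
go(600.8,5.3,150)
E
```

```text
time_s: 39.38
tool_pos: [440.3, -74.1, 52.2]
tool_rot: [-180.0, 0.2, 161.5]
wrist_force: [-1.6, -1.4, 6.4]
width: 48.4
finger_force: 61.0
shift [-0.3182  0.3155 -0.2439] turn [-0.0002  0.0013 -0.    ]
```

```bash
python3 -m jog '[[0,[0,0,-0.05],[0,0,0]],[0,[0,0,-0.15],[0,0,0]],[0,[0,0,-0.28],[0,0,0]],[0,[0,0,-0.4],[0,0,0]],[0,[-0.08,0.08,-0.4],[0,0,0]],[0,[-0.16,0.16,-0.4],[0,0,0]],[0,[-0.24,0.24,-0.4],[0,0,0]],[0,[-0.321,0.316,-0.4],[0,0,0]],[0,[-0.321,0.316,-0.4],[0,0,0]],[0,[-0.321,0.316,-0.32],[0,0,0]],[0,[-0.321,0.316,-0.26],[0,0,0]],[0,[-0.321,0.316,-0.23],[0,0,0]],[0,[-0.321,0.316,-0.23],[0,0,0]],[0,[-0.321,0.316,-0.23],[0,0,0]]]'
python3 - <<'E'
from h import *
for i in range(4):
    s=get_image('scene'); print(observe()['tool_pos'].round(1))
cv2.imwrite('pics/c12.png',cv2.cvtColor(cv2.resize(s[150:270,220:350],None,fx=4.5,fy=4.5,interpolation=2),cv2.COLOR_RGB2BGR))
E
```

```text
time_s: 41.12
tool_pos: [601.8, 5.3, 144.0]
tool_rot: [180.0, 0.1, 161.5]
wrist_force: [0.5, -0.8, -0.4]
width: 48.2
finger_force: 62.2
[602.    5.3 144.1]
[602.    5.4 144.1]
[601.9   5.4 144. ]
[601.8   5.4 143.8]
```

View pics/c12.png

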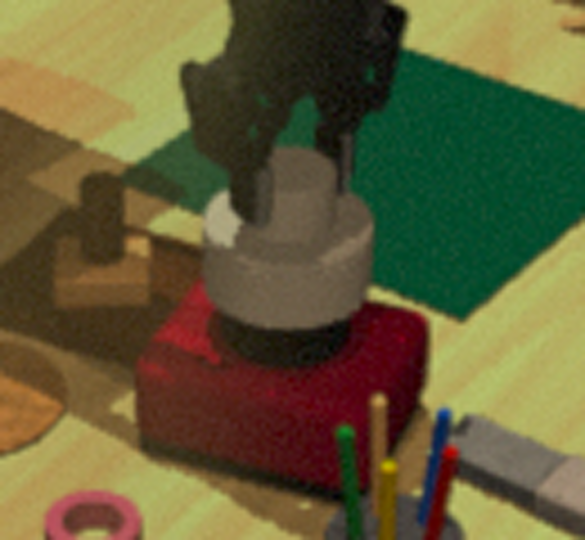

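The cover hangs level above the collar. Its skirt centre is at crop (288,255) and the collar's at about (282,335), roughly 3 mm to the right. I'll nudge it 2 mm back and lower it.

```bash
python3 -m jog '[[0,[0.004,-0.004,0],[0,0,0]],[0,[0.004,-0.004,0.02],[0,0,0]],[0,[0.004,-0.004,0.04],[0,0,0]],[0,[0.004,-0.004,0.055],[0,0,0]],[0,[0.004,-0.004,0.068],[0,0,0]],[0,[0.004,-0.004,0.074],[0,0,0]],[0,[0.004,-0.004,0.074],[0,0,0]]]'
```

```text
time_s: 42.2
tool_pos: [599.2, 4.5, 113.4]
tool_rot: [-180.0, 0.0, 161.5]
wrist_force: [0.4, -0.8, -0.8]
width: 48.7
finger_force: 62.5
```

```bash
python3 -m jog '[[0,[0,0,0.004],[0,0,0]],[0,[0,0,0.004],[0,0,0]],[0.3,[0,0,0.004],[0,0,0]],[0.6,[0,0,0.004],[0,0,0]],[1,[0,0,0.004],[0,0,0]],[1,[0,0,0.004],[0,0,0]],[1,[0,0,-0.05],[0,0,0]],[1,[0,0,-0.15],[0,0,0]],[1,[0,0,-0.3],[0,0,0]],[1,[0.1,0,-0.4],[0,0,0]],[1,[0.2,0.1,-0.4],[0,0,0]],[1,[0.3,0.3,-0.4],[0,0,0]],[1,[0.3,0.5,-0.4],[0,0,0]],[1,[0.3,0.6,-0.4],[0,0,0]],[1,[0.3,0.6,-0.4],[0,0,0]],[1,[0.3,0.6,-0.4],[0,0,0]]]'
python3 - <<'E'
from h import *
t=get_image('top'); s=get_image('scene')
cv2.imwrite('pics/c13.png',cv2.cvtColor(np.hstack([cv2.resize(t[160:280,230:450],None,fx=1.8,fy=1.8,interpolation=2),cv2.resize(s[150:350,80:340],None,fx=1.08,fy=1.08,interpolation=2)]),cv2.COLOR_RGB2BGR)) if False else cv2.imwrite('pics/c13.png',cv2.cvtColor(np.vstack([cv2.resize(t[160:280,200:450],(750,360)),cv2.resize(s[150:360,70:350],(750,562))[:230]]),cv2.COLOR_RGB2BGR))
k=blob(t,(0,0,90),(180,70,255),(250,172,292,215)); r=cv2.minEnclosingCircle(k); print(r,cast('top',r[0],106))
E
```

```text
time_s: 44.2
tool_pos: [561.4, 270.9, 272.7]
tool_rot: [-179.9, -0.0, 161.6]
wrist_force: [-0.8, -0.7, -0.3]
width: 85.3
finger_force: 0.0
((268.8509216308594, 193.59005737304688), 16.24753189086914) [596.81768948   6.41532128]
```

View pics/c13.png

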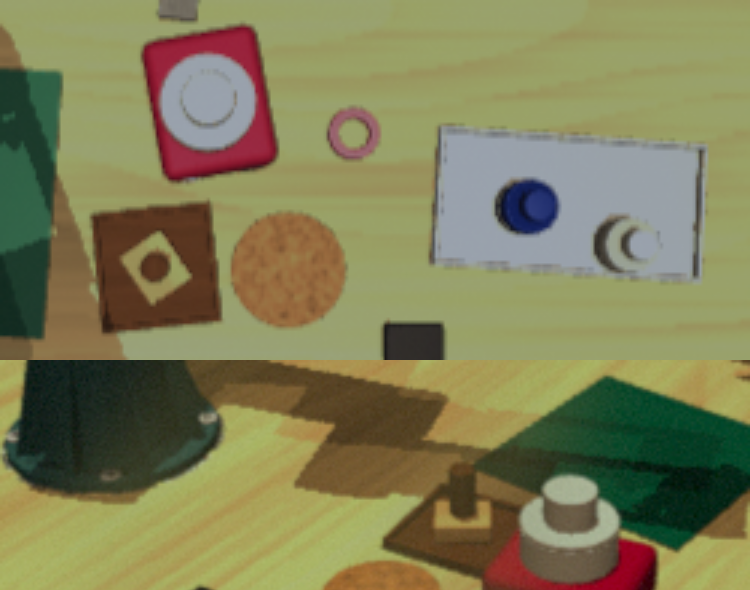

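The cover is seated on the mixer, the stamp is in the tray and blue is in the crate. White looks close to the crate's near wall, at (620,243), so I'll check whether it is upright and inside.

Run:
```python
from h import *
t=get_image('top'); s=get_image('scene')
cv2.imwrite('pics/c14.png',cv2.cvtColor(np.hstack([cv2.resize(t[190:260,335:445],None,fx=3.4,fy=3.4,interpolation=2),cv2.resize(s[255:365,85:225],None,fx=2.9,fy=2.9,interpolation=2)[:238]]),cv2.COLOR_RGB2BGR))
f=lambda x,y:(200+x/3-.3,160+y/3-.3)
print(cast('top',f(642,243),89),cast('top',f(618,243),55),cast('top',f(538,206),89),cast('top',f(525,207),55))
```

```text
[ 461.88025308 -408.06947986] [ 462.30871737 -394.54479877] [ 497.59046744 -309.09213903] [ 497.83643864 -304.00976257]
```

View pics/c14.png

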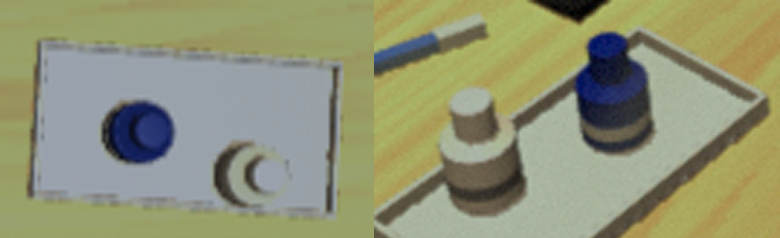

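White was knocked about 4 cm toward the near wall but looks upright on the floor, well inside the ±60 mm limit. I'll confirm its cap height by triangulation, then hand in.

Run:
```python
from h import *
f=lambda x,y:(335+x/3.4-.35,190+y/3.4-.35)
g=lambda x,y:(85+(x-374)/2.9-.35,255+y/2.9-.35)
print(tri(f(268,173),g(472,100)),tri(f(151,130),g(608,44)))
# base point of each bottle in scene (front bottom arc) 
w=tri(f(268,173),g(472,100)); b=tri(f(151,130),g(608,44))
if abs(w[2]-b[2])<6: print(sign_off())
```

```text
[ 462.63363289 -407.68040513   87.28640291] [ 499.80100583 -309.1453829    86.36327427]
the job is handed in; nothing more can be done
None
```

The job is handed in at about 44 s. White and blue, the only two bottles on the mat, were each pressed fully down for over a second and now stand in the white tray. White was knocked about 4 cm inside the tray but is upright. The cover is back on the mixer, the stamp is in its tray, and no verdict was shown.

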